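# Drop the counted beans into the germination tray

## Task

The beans are counted out, one in each hole of the counting stand: first pick the piece of stalk and the clod of soil off the plate and drop them in the grey-green waste pot, keeping the shutter closed. Then pull the spring-loaded shutter out by its black handle until the pointer is on the red line, so that all nine beans fall into the tray, and finish still holding it there, because the spring would close it. Leave the pot standing and the timer and the forceps where they are.

Things in the scene. Friction and masses are not known exactly. Their poses are not given: they have to be found in the camera images.
- stand: Bean counting stand, fixed: grey plate 200 (x) x 216 (y) x 10 mm on four posts, top 56 mm above the bench, with 3 x 3 round 24 mm holes at 56 mm pitch (middle hole at the centre), a bean in each. A white sliding shutter just under it (z 40 to 45 mm) closes the holes. Origin on the bench under the plate's centre; +y is the shutter's pull direction, to its handle. Yaw 0: world axes.
- tray (a point): Clear germination tray with a blue blotter, fixed under the plate, 192 (x) x 176 (y) mm, walls 3 mm; blotter 7 mm and rim 27 mm above the bench. The point is the middle of the blotter's top.
- shutter (a joint): How far the shutter is pulled out along the stand's +y, in m: 0 closed (its slots, 29 mm long, lie 28 mm behind the plate's holes), 0.028 = pointer on the red line, slots under the holes; 0.044 end stop, where the holes are more than half shut again. A spring pulls it back: about 4.4 N at 0, 10.6 N at 0.028 (220 N/m); friction under 1 N.
- handle (a point): Upright black grip bar on the shutter's crosshead, 50 (x) x 12 (y) x 36 mm high, taken across its 12 mm from above. The point is the centre of its foot, 51 mm above the bench (top: 87 mm); axes as the stand's. It stands at (0, 164 mm) in the stand's frame when closed, 50 mm clear of the plate. The crosshead below is 96 (x) x 14 mm, top at 51 mm.
- pointer (a point): Tip of the black pointer that rides with the shutter over the white index rail, 66 mm to the stand's -x side of the handle's middle, 54 mm above the bench.
- mark (a point): Middle of the red line, 3 mm wide, across the fixed white index rail (18 mm wide, top 51 mm above the bench, along y), 28 mm further out than the pointer of the closed shutter.
- stalk: Light brown piece of woody stalk lying on the plate, 46 (x) x 17 (y) x 16 mm high, with a low knot, flat underneath; origin at the centre of its underside, x along its length.
- clod: Dark brown clod of dry soil lying on the plate, about 34 (x) x 27 (y) x 21 mm high, flat underneath and nearly upright at its 26 mm wide sides (-y and +y); origin at the centre of its underside. Rigid.
- pot: Grey-green bench waste pot, round, open at the top, 116 mm wide at the mouth (110 inside), 100 mm high, 3 mm wall, 4 mm floor, loose, 0.45 kg; origin at the centre of its underside.
- timer: White bench timer, 62 x 66 x 17 mm, bystander; origin under its centre.
- forceps: Steel forceps lying flat, 23 x 128 (y) x 10 mm, bystander; origin under its centre.
- bean_1: Dark red bean, 17 (x) x 11 x 10 mm, loose in a hole of the plate on the closed shutter, its top 1 mm below the plate's; origin under its centre.
- bean_2: Dark red bean, 17 (x) x 11 x 10 mm, loose in a hole of the plate on the closed shutter, its top 1 mm below the plate's; origin under its centre.
- bean_3: Dark red bean, 17 (x) x 11 x 10 mm, loose in a hole of the plate on the closed shutter, its top 1 mm below the plate's; origin under its centre.
- bean_4: Dark red bean, 17 (x) x 11 x 10 mm, loose in a hole of the plate on the closed shutter, its top 1 mm below the plate's; origin under its centre.
- bean_5: Dark red bean, 17 (x) x 11 x 10 mm, loose in a hole of the plate on the closed shutter, its top 1 mm below the plate's; origin under its centre.
- bean_6: Dark red bean, 17 (x) x 11 x 10 mm, loose in a hole of the plate on the closed shutter, its top 1 mm below the plate's; origin under its centre.
- bean_7: Dark red bean, 17 (x) x 11 x 10 mm, loose in a hole of the plate on the closed shutter, its top 1 mm below the plate's; origin under its centre.
- bean_8: Dark red bean, 17 (x) x 11 x 10 mm, loose in a hole of the plate on the closed shutter, its top 1 mm below the plate's; origin under its centre.
- bean_9: Dark red bean, 17 (x) x 11 x 10 mm, loose in a hole of the plate on the closed shutter, its top 1 mm below the plate's; origin under its centre.
Things that resemble listed ones, but are neither listed nor needed, are in the scene too. Leave any purple look-alike of the clod alone.

How it is judged:
By the outcome, as a careful person would: the job done as asked, in the order asked, and still so for the second after the job is handed in, while the arm keeps its last pose, push and grip.
It also fails if it takes over 64 s, if anything falls off the work surface, if the arm or the gripper's body presses on something with over 40 N, if the wrist force passes 120 N, or if a joint passes its speed limit or range.

## Robot

A 6-joint arm with a two-finger parallel gripper is mounted at the origin on a cart in front of the work surface, level with it; the furniture and walls round the work are solid. World frame = base frame: x ahead of the robot, y to its left, z up, the work surface at z = 0. Lengths are in m, angles in rad, forces in N, time in s.
With the tool pointing down it reaches from about 0.375 to 0.9 m from the base axis. Payload 3.1 kg.
Tool frame: the origin (TCP) lies on the centre line of the jaws, within the pads' length; the fingertips stand ahead of it and the grasp point (between the pads) lies 3 mm ahead of it (robot.tip_reach is the z of the fingertips in the tool frame, in m); z points along the fingers, y is the line along which they close (so a half turn about z gives the same grasp; the last joint's range is limited). The gripper opens to 87 mm and grips with 3 to 60 N. Pads are 19 mm wide; open, the fingers measure 117 mm over their backs; the gripper's body (75 mm by 190 mm) begins 51 mm behind the grasp point.
Start: joints at [1.095, 0.527, 1.433, -0, 1.181, -0.178], TCP at [0.183, 0.597, 0.245] pointing down, gripper open.
Joint ranges: [-3.08, 3.08], [-0.75, 2.2], [0.22, 2.44], [-1.43, 4.57], [0, 2.65], [-2.85, 2.85]. Speed limits (rad/s): [2.79, 2.79, 3.14, 3.14, 3.14, 3.14].

## Interface

Orientations are given as a unit quaternion [x, y, z, w].
In Python, from rig import sensors, eyes, ticket, robot gives the robot as it stands.
- The arm moves only by the tool drive_tool, never from a script. Its argument "deltas" is a list that holds one entry, the list of rows, each a list of 6 numbers: the shift along the tool's x, y, z in mm, then the turn, a rotation vector about the tool's x, y, z in rad. A call has 1 to 8 rows; each row shifts and turns the commanded pose from where the row before left it, along the tool's axes as they then stand; what a row does not reach is not made up. A row lasts 1/12 s, in which the tool goes at most 41.7 mm and 7.16 degrees, less where a joint would pass 70% of its speed; a pose out of reach is approached as far as the arm can. A call is refused whole if a number of a shift passes 41.7 or a number of a turn 0.125, either way. A call with a gripper value outside its range is refused whole. "gripper" is the opening in per cent of the stroke, from 0 (shut) to 100 (fully open), set as the call begins (left out, the last holds). The fingers move at their own pace and stop on an object; "squeeze" is the grip in N (left out, the last holds). Time passes only in rows, so rows that do not move let the fingers close. It gives the time, the measured TCP pose, the force, the opening and the grip force at its end, in the units of the state.
- sensors.get_obs(): the state, without advancing time (a new reading comes with each control period).
- eyes.camera(name): name is "side" or "top" or "wrist"; returns a dict with "img" (400x640x3 uint8, red, green, blue), "fov_y" (degrees; the focal length in pixels is half the picture's height over the tangent of half this angle, whatever the lens; pixels are square), "cx", "cy" (the principal point, pixels), "xyz" and "attitude" of the camera in the world; the wrist camera has in their place "hand_eye" (4x4, takes a point from camera to tool coordinates, whose origin is the TCP and whose axes are the flange's). Camera axes: x right, y up, looking along -z (the intrinsics and any distortion apply to the point x, -y, -z); pixel columns grow to the right and rows downward; lengths in m; the calibration is good to about 2 mm. A picture is of the moment at which its call begins: read the wrist's pose just before it. There is no depth.
- ticket.hand_in(): hands the job in; it is judged then, once.
The state is a dict: "time": time; "q": joint angles; "joint_velocities": joint speeds; "joint_torque": joint torques, N m; "position": TCP position; "tool_rot": TCP orientation; "ft_force": force on the tool from outside, world axes, zero at the start; "moment": the same for the moment, N m; "grip_width": finger opening in m; "grip_force": force on a finger pad.
Only numpy, scipy, OpenCV 4.12 (cv2) and the standard library are available. Lean on these libraries where they do the work, as an engineer would, in place of code of your own. Each camera call takes 0.05 s, during which the arm holds its last target. There are 200 camera calls.

## Working session

There is one attempt and no reset: what is moved stays moved. The work goes in short steps, Python scripts to look and compute and a tool call to move; the robot and the scene stay as the last step left them, time stands still between calls to the robot, and variables do not carry over. Pictures are saved under pics/ and viewed, at most 10 in all, crops included, and the job is handed in when it is done.

Besides the shell and the picture viewer there is one more tool, called after "Emit:" as name(argument=value, ...) on one line, values as JSON. drive_tool: Moves the arm, as the interface text tells. Its arguments: {"type":"object","properties":{"deltas":{"type":"array"},"gripper":{"type":"number"},"squeeze":{"type":"number"}},"required":["deltas"]}

```bash
mkdir -p pics; python3 - <<'E'
from rig import sensors, eyes, robot
import cv2,json
print(sensors.get_obs()); print(robot.tip_reach)
for n in("top","side","wrist"):
    c=eyes.camera(n); cv2.imwrite(f"pics/{n}0.png",c["img"][:,:,::-1]); print(n,{k:v for k,v in c.items() if k!="img"})
E
```

```text
{'time': 0.0, 'q': array([ 1.09449174e+00,  5.28439539e-01,  1.43388267e+00, -8.39206493e-06,
        1.18135888e+00, -1.78512847e-01]), 'joint_velocities': array([-0.00166575,  0.00046951,  0.000335  ,  0.00112697,  0.00026139,
        0.00177728]), 'joint_torque': array([-5.79813022e-04, -4.40032876e+01, -1.76592100e+01,  6.33171550e-02,
        5.80625923e-02, -1.56423148e-04]), 'position': array([0.18305273, 0.59689633, 0.24359417]), 'tool_rot': array([ 1.48344651e-01,  9.88935172e-01, -9.89992471e-04, -3.32135389e-04]), 'ft_force': array([ 0.79739137, -0.33818359, -0.11423282]), 'moment': array([-0.01651708,  0.00519548,  0.01138178]), 'grip_force': 0.0, 'grip_width': 0.08692983371040705}
0.022
top {'fov_y': 54.57917891011232, 'cx': 318.1292303485769, 'cy': 200.9966087492903, 'xyz': array([ 0.43649784, -0.03599759,  1.02180621]), 'attitude': array([-0.05584554,  0.02905286,  0.71624559, -0.69500321])}
side {'fov_y': 42.847429561749045, 'cx': 314.495734214206, 'cy': 203.3234793528979, 'xyz': array([-0.17998423,  1.14208685,  0.79881095]), 'attitude': array([-0.14913483,  0.49747197,  0.82228814, -0.23264277])}
wrist {'fov_y': 59.18273161365506, 'cx': 318.4087563771878, 'cy': 196.32218783296022, 'hand_eye': array([[-3.08746538e-04,  9.55820897e-01,  2.93949516e-01,
         8.00036642e-02],
       [ 9.99999003e-01,  7.00159836e-04, -1.22633701e-03,
         1.15372214e-03],
       [-1.37797019e-03,  2.93948844e-01, -9.55820160e-01,
        -1.41889052e-01],
       [ 0.00000000e+00,  0.00000000e+00,  0.00000000e+00,
         1.00000000e+00]])}
```

View pics/top0.png

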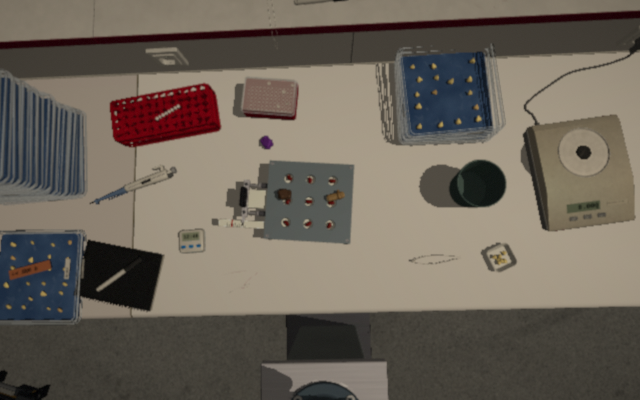

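View pics/side0.png

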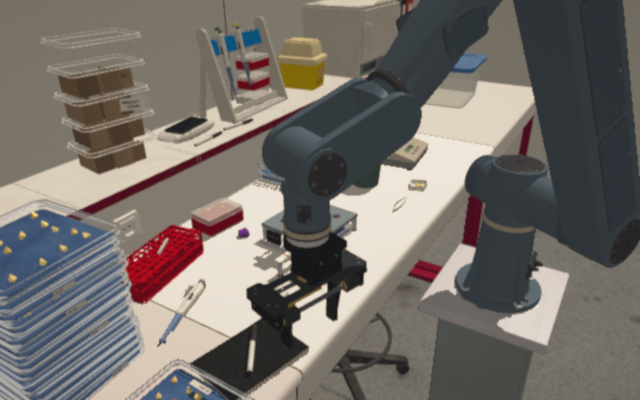

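The top view shows the plate (264–354, 162–243), the clod near (284,196), the stalk near (334,198), the handle near (244,195) and the pot near (478,183). The side view is mostly blocked by the arm. Next I'll enlarge the top view.

```bash
cat > h.py <<'E'
import numpy as np, cv2
from scipy.spatial.transform import Rotation as R
from rig import sensors, eyes, robot
def pose(c,obs=None):
    if "hand_eye" in c:
        T=np.eye(4); T[:3,:3]=R.from_quat(obs["tool_rot"]).as_matrix(); T[:3,3]=obs["position"]
        return T@c["hand_eye"]
    T=np.eye(4); T[:3,:3]=R.from_quat(c["attitude"]).as_matrix(); T[:3,3]=c["xyz"]; return T
def ray(c,T,u,v,z):
    f=200/np.tan(np.radians(c["fov_y"]/2))
    d=T[:3,:3]@np.array([(u-c["cx"])/f,-(v-c["cy"])/f,-1]); o=T[:3,3]
    return o+d*(z-o[2])/d[2]
def proj(c,T,p):
    f=200/np.tan(np.radians(c["fov_y"]/2)); q=T[:3,:3].T@(np.asarray(p)-T[:3,3])
    return c["cx"]+f*q[0]/-q[2], c["cy"]-f*q[1]/-q[2]
def togo(xyz):
    o=sensors.get_obs(); r=R.from_quat(o["tool_rot"])
    return 1000*r.inv().apply(np.asarray(xyz)-o["position"])
E
python3 - <<'E'
from h import *
c=eyes.camera("top");T=pose(c)
for n,u,v,z in [("c1",266,162,.056),("c2",354,163,.056),("c3",351,243,.056),("c4",264,241,.056),("clod",284,196,.066),("stalk",334,198,.064),("handle",244,195,.087),("pot",478,183,.1),("timer",191,240,.017),("forc",434,259,.01),("purple",266,142,.01)]:
    print(n,ray(c,T,u,v,z).round(4))
im=c["img"][145:260,205:365,::-1]
cv2.imwrite("pics/topc.png",cv2.resize(im,None,fx=5,fy=5,interpolation=cv2.INTER_CUBIC))
o=sensors.get_obs();print(R.from_quat(o["tool_rot"]).as_matrix().round(3))
E
```

```text
c1 [0.6584 0.1295 0.056 ]
c2 [ 0.6476 -0.0945  0.056 ]
c3 [ 0.4466 -0.0793  0.056 ]
c4 [0.4576 0.1369 0.056 ]
clod [0.5678 0.0836 0.066 ]
stalk [ 0.5589 -0.0409  0.064 ]
handle [0.5707 0.1795 0.087 ]
pot [ 0.579  -0.3829  0.1   ]
timer [0.4665 0.3359 0.017 ]
forc [ 0.4005 -0.2912  0.01  ]
purple [0.7239 0.1368 0.01  ]
[[-0.956  0.293 -0.001]
 [ 0.293  0.956 -0.001]
 [ 0.    -0.001 -1.   ]]
```

View pics/topc.png

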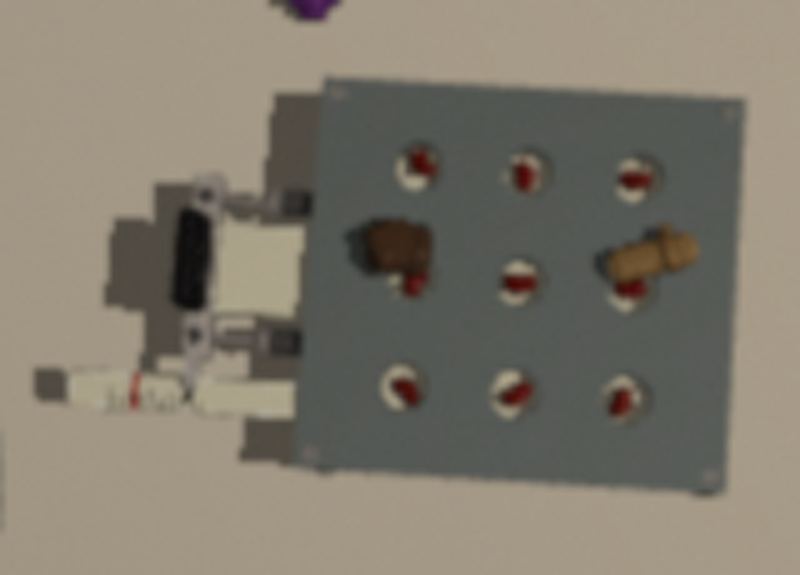

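Emit:
drive_tool(deltas=[[[-31.5,-24.8,1.5,0,0,0],[-31.5,-24.8,1.5,0,0,0],[-31.5,-24.8,1.5,0,0,0],[-31.5,-24.8,1.5,0,0,0],[-31.5,-24.8,1.5,0,0,0],[-31.5,-24.8,1.5,0,0,0],[-31.5,-24.8,1.5,0,0,0],[-31.5,-24.8,1.5,0,0,0]]])

```text
time: 0.87
position: [0.3667, 0.3322, 0.2326]
tool_rot: [0.148, 0.989, 0.0, 0.0]
ft_force: [0.1, -0.3, -0.1]
grip_width: 0.0865
grip_force: 0.0
```

Emit:
drive_tool(deltas=[[[-31.5,-24.8,1.5,0,0,0],[-31.5,-24.8,1.5,0,0,0],[-31.5,-24.8,1.5,0,0,0],[-31.5,-24.8,1.5,0,0,0],[-31.5,-24.8,1.5,0,0,0],[-31.5,-24.8,1.5,0,0,0],[-31.5,-24.8,1.5,0,0,0],[0,0,0,0,0,0]]])

```text
time: 1.53
position: [0.5315, 0.0973, 0.2222]
tool_rot: [0.151, 0.988, -0.001, 0.003]
ft_force: [0.3, -0.1, 0.6]
grip_width: 0.0871
grip_force: 0.0
```

```bash
python3 - <<'E'
from h import *
o=sensors.get_obs();print(o["time"],o["position"],o["q"])
c=eyes.camera("wrist");T=pose(c,o)
np.savez("w1.npz",T=T)
cv2.imwrite("pics/w1.png",c["img"][:,:,::-1])
cv2.imwrite("pics/w1b.png",cv2.resize(c["img"][:,:,::-1],(800,500),interpolation=cv2.INTER_CUBIC))
E
```

```text
1.5333 [0.53148023 0.097297   0.22220894] [-0.024407    0.44098493  1.67353731 -0.00315091  1.02077008 -1.28978852]
```

View pics/w1b.png

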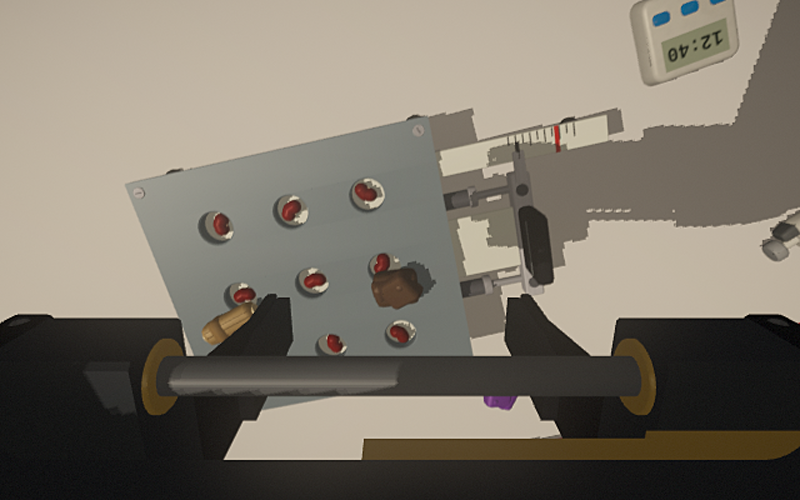

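The wrist view shows the clod at about (397,287) and the stalk at about (230,322), partly behind a finger. The handle is near (537,245), the pointer near (517,150), the red line near (557,138) and the purple look-alike near (500,402). I'll square up with the stand and look again from farther back.

Emit:
drive_tool(deltas=[[[15,-36,0,0,0,0],[15,-36,0,0,0,0],[15,0,0,0,0,-0.1225],[15,0,0,0,0,-0.1225],[0,0,0,0,0,0],[0,0,0,0,0,0]]])

```text
time: 2.08
position: [0.4463, 0.051, 0.2222]
tool_rot: [0.027, 1.0, 0.0, 0.0]
ft_force: [-0.4, -0.2, 0.5]
grip_width: 0.087
grip_force: 0.0
```

```bash
python3 - <<'E'
from h import *
o=sensors.get_obs();print(o["time"],o["position"],o["tool_rot"])
c=eyes.camera("wrist");T=pose(c,o)
np.savez("w2.npz",T=T)
im=c["img"][:,:,::-1]; cv2.imwrite("pics/w2.png",im)
for n,p in dict(clod=(.568,.084,.066),stalk=(.559,-.041,.064),handle=(.571,.18,.087)).items(): print(n,proj(c,T,p))
cv2.imwrite("pics/w2b.png",cv2.resize(im[30:310,150:530],(760,560),interpolation=cv2.INTER_CUBIC))
E
```

```text
2.0833 [0.44634783 0.05096438 0.2222376 ] [2.74878885e-02 9.99622129e-01 1.10765816e-04 4.50991611e-05]
clod (np.float64(357.783049850574), np.float64(301.6791741998819))
stalk (np.float64(229.653169015976), np.float64(298.7657416331583))
handle (np.float64(465.0084748896554), np.float64(312.68502239741605))
```

View pics/w2b.png

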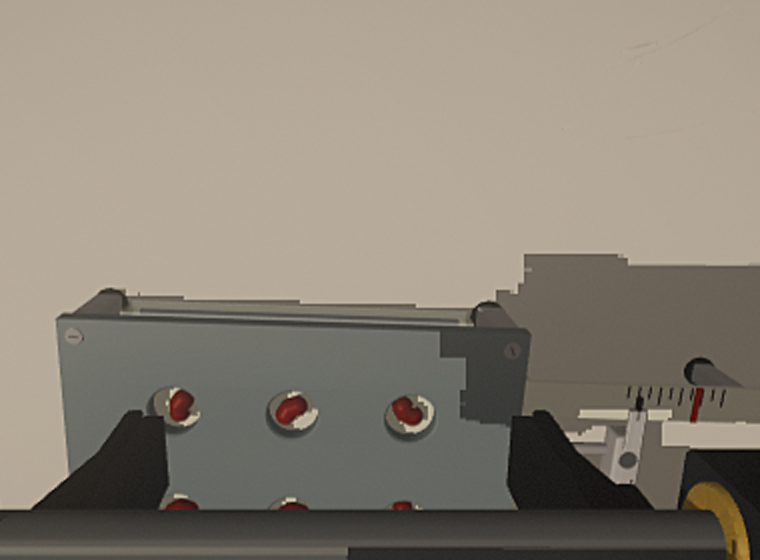

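I moved the wrong way: the gripper hides the far rows. The three front holes are at (176,408), (293,411) and (410,413) in this crop. I'll move forward.

Emit:
drive_tool(deltas=[[[-35,0,0,0,0,0],[-35,0,0,0,0,0],[-35,0,0,0,0,0],[-35,0,0,0,0,0],[0,0,0,0,0,0],[0,0,0,0,0,0]]])

```text
time: 2.63
position: [0.5894, 0.0431, 0.2215]
tool_rot: [0.027, 1.0, -0.0, 0.001]
ft_force: [-0.2, 0.2, 0.9]
grip_width: 0.0868
grip_force: 0.0
```

```bash
python3 - <<'E'
from h import *
o=sensors.get_obs();print(o["time"],o["position"],o["tool_rot"])
c=eyes.camera("wrist");T=pose(c,o)
np.savez("w3.npz",T=T)
im=c["img"][:,:,::-1]; cv2.imwrite("pics/w3.png",im)
P={}
for n,p in dict(clod=(.568,.084,.066),stalk=(.559,-.041,.064),handle=(.571,.18,.087)).items(): print(n,proj(c,T,p))
cv2.imwrite("pics/w3b.png",cv2.resize(im[30:280,150:530],(798,525),interpolation=cv2.INTER_CUBIC))
E
```

```text
2.6333 [0.5894429  0.04313072 0.22152123] [ 2.68788218e-02  9.99638362e-01 -3.80990659e-05  8.20359768e-04]
clod (np.float64(363.39353901598923), np.float64(156.360473869953))
stalk (np.float64(216.996913263859), np.float64(153.38354385395598))
handle (np.float64(487.46930029148433), np.float64(158.55462084860739))
```

View pics/w3b.png

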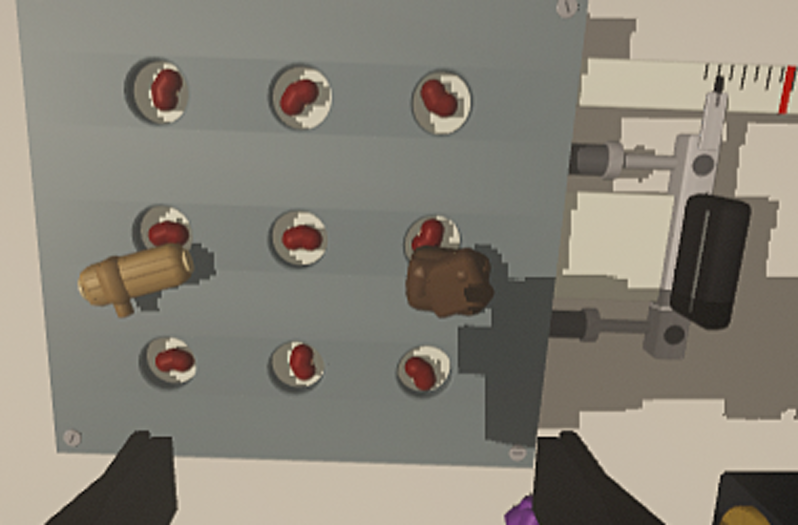

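The nine holes, stalk and clod are all visible. The stalk runs from (88,285) to (188,260) in this crop, the clod spans 406–492 × 246–317, the handle's top is near (717,262) and the red line is at x≈788. I'll enlarge the clod and stalk.

```bash
python3 - <<'E'
from h import *
im=cv2.imread("pics/w3.png")
a=cv2.resize(im[135:190,335:395],None,fx=7,fy=7,interpolation=cv2.INTER_CUBIC)
b=cv2.resize(im[135:190,180:234],None,fx=7,fy=7,interpolation=cv2.INTER_CUBIC)
cv2.imwrite("pics/w3c.png",np.hstack([b,a]))
c=eyes.camera("wrist");T=np.load("w3.npz")["T"]
U=np.array([(157,90),(301,97),(442,103),(162,235),(299,238),(434,240),(169,362),(297,366),(424,371)])/2.1+[150,30]
W=np.array([ray(c,T,u,v,.056)[:2] for u,v in U])
S=np.array([(sx,sy) for sx in(-.056,0,.056) for sy in(-.056,0,.056)])
print(W.round(4))
from scipy.optimize import least_squares
f=lambda p:(S@R.from_euler('z',p[2]).as_matrix()[:2,:2].T+p[:2]-W).ravel()
r=least_squares(f,[.55,.03,-.05]);print(r.x,f(r.x).round(4))
x0,y0,a=r.x
print("handle",np.array([x0,y0])+.164*np.array([-np.sin(a),np.cos(a)]))
g=lambda u,v,z:ray(c,T,u/2.1+150,v/2.1+30,z).round(4)
print("handle img",g(717,262,.087), "pointer",g(719,78,.054),"mark",g(788,90,.051))
print("stalk ends",g(88,285,.064),g(188,260,.064),"clod",g(448,280,.070))
E
```

```text
[[ 0.4942 -0.0277]
 [ 0.4998  0.0285]
 [ 0.505   0.0838]
 [ 0.5508 -0.0332]
 [ 0.5551  0.0235]
 [ 0.559   0.0795]
 [ 0.6061 -0.0373]
 [ 0.611   0.0184]
 [ 0.6163  0.0739]]
[ 0.55524877  0.02326395 -0.08796488] [ 0.0004  0.0001 -0.0003 -0.0003 -0.0007  0.0001 -0.0004  0.0006  0.0002
 -0.0002  0.0012 -0.0005  0.     -0.0001  0.0001 -0.     -0.0004  0.0003]
handle [0.56965641 0.18662986]
handle img [0.5681 0.1829 0.087 ] pointer [0.5016 0.1931 0.054 ] mark [0.5075 0.2224 0.051 ]
stalk ends [ 0.5685 -0.0642  0.064 ] [ 0.5604 -0.0218  0.064 ] clod [0.5732 0.0834 0.07  ]
```

View pics/w3c.png

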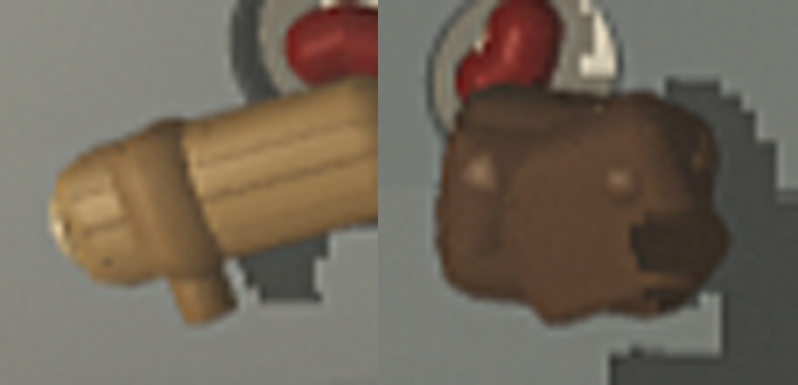

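```bash
python3 - <<'E'
from h import *
c=eyes.camera("wrist");T=np.load("w3.npz")["T"]
b=lambda u,v,z:ray(c,T,180+u/7,135+v/7,z).round(4)
a=lambda u,v,z:ray(c,T,335+(u-378)/7,135+v/7,z).round(4)
print("stalk",b(300,167,.065), b(300,97,.064),b(300,237,.066))
print("clod near",a(540,92,.056),"far",a(560,310,.072),a(560,310,.062),"lr",a(440,200,.066),a(725,200,.066))
E
```

```text
stalk [ 0.5638 -0.0363  0.065 ] [ 0.5554 -0.0355  0.064 ] [ 0.5723 -0.0372  0.066 ]
clod near [0.5624 0.0807 0.056 ] far [0.5865 0.0809 0.072 ] [0.5891 0.082  0.062 ] lr [0.5734 0.0671 0.066 ] [0.5753 0.1021 0.066 ]
```

Emit:
drive_tool(deltas=[[[0,0,0,0,0,0.121],[0,0,0,0,0,0.121],[0,0,0,0,0,0.121],[0,0,0,0,0,0.121],[0,0,0,0,0,0.121],[0,0,0,0,0,0.121],[0,0,0,0,0,0.121],[0,0,0,0,0,0.121]]])

```text
time: 3.45
position: [0.5854, 0.0432, 0.2223]
tool_rot: [0.491, 0.871, -0.0, -0.0]
ft_force: [0.0, 0.2, 0.1]
grip_width: 0.0869
grip_force: 0.0
```

Emit:
drive_tool(deltas=[[[0,0,20,0,0,0.121],[0,0,20,0,0,0.121],[0,0,20,0,0,0.121],[0,0,0,0,0,0],[0,0,0,0,0,0]]], gripper=50)

```text
time: 3.87
position: [0.5852, 0.0431, 0.1616]
tool_rot: [0.637, 0.771, -0.001, -0.001]
ft_force: [1.4, 0.3, -0.5]
grip_width: 0.0616
grip_force: 0.0
```

```bash
python3 - <<'E'
from h import *
o=sensors.get_obs();m=R.from_quat(o["tool_rot"]).as_matrix();print(o["time"],o["position"],o["q"][5],np.degrees(np.arctan2(m[1,1],m[0,1])),m[:,2])
print(togo((.5632,-.036,.0815)),togo((.573,.0834,.0815)))
E
```

```text
3.8667 [0.58516295 0.04313555 0.16156068] -0.3066785886977735 10.88450118765807 [-3.18587291e-03  3.46380709e-04 -9.99994865e-01]
[-73.64009241 -36.26557651  80.10282496] [41.76139054 -4.09575168 80.11296126]
```

Emit:
drive_tool(deltas=[[[-36.8,-17.8,0,0,0,0],[-36.8,-17.8,0,0,0,0],[0,0,20,0,0,0],[0,0,20,0,0,0],[0,0,20,0,0,0],[0,0,10,0,0,0],[0,0,10,0,0,0],[0,0,0,0,0,0]]])

```text
time: 4.53
position: [0.5651, -0.0358, 0.0814]
tool_rot: [0.637, 0.77, -0.0, -0.001]
ft_force: [0.5, 0.2, -0.1]
grip_width: 0.0437
grip_force: 0.0
```

Emit:
drive_tool(deltas=[[[0,0,0,0,0,0],[0,0,0,0,0,0],[0,0,0,0,0,0],[0,0,0,0,0,0],[0,0,0,0,0,0],[0,0,0,0,0,0]]], gripper=0, squeeze=15)

```text
time: 5.03
position: [0.5658, -0.0361, 0.0827]
tool_rot: [0.638, 0.77, 0.0, 0.0]
ft_force: [0.1, 1.9, 2.4]
grip_width: 0.0169
grip_force: 15.0
```

Emit:
drive_tool(deltas=[[[0,0,-20,0,0,0],[0,0,-40,0,0,0],[0,0,-40,0,0,0],[-20,-3,-20,0,0,0],[-35,-5.4,0,0,0,0],[-36,-5.4,0,0,0,0],[-36,-5.4,0,0,0,0],[-36,-5.4,0,0,0,0]]])

```text
time: 5.7
position: [0.5715, -0.2022, 0.2026]
tool_rot: [0.638, 0.77, 0.0, 0.0]
ft_force: [0.6, 0.2, -0.5]
grip_width: 0.0168
grip_force: 15.0
```

Emit:
drive_tool(deltas=[[[-36,-5.4,0,0,0,0],[-36,-5.4,0,0,0,0],[-36,-5.4,0,0,0,0],[-36,-5.4,0,0,0,0],[-36,-5.4,0,0,0,0],[0,0,0,0,0,0],[0,0,0,0,0,0],[0,0,0,0,0,0]]])

```text
time: 6.37
position: [0.578, -0.3822, 0.2014]
tool_rot: [0.638, 0.77, 0.0, -0.001]
ft_force: [0.6, -0.0, 0.9]
grip_width: 0.0167
grip_force: 15.0
```

```bash
python3 - <<'E'
from h import *
o=sensors.get_obs();print(o["position"],o["grip_width"],togo((.579,-.383,.095)))
c=eyes.camera("wrist");T=pose(c,o)
im=c["img"][:,:,::-1].copy(); g=lambda p:tuple(int(round(k)) for k in proj(c,T,p))
for t in np.linspace(0,6.28,40):cv2.circle(im,g((.579+.055*np.cos(t),-.383+.055*np.sin(t),.1)),1,(0,255,0),-1)
cv2.imwrite("pics/p1.png",im)
E
```

```text
[ 0.57798339 -0.38218207  0.20144191] 0.0166825963360239 [ -1.19333549   0.92727801 106.43918081]
```

View pics/p1.png

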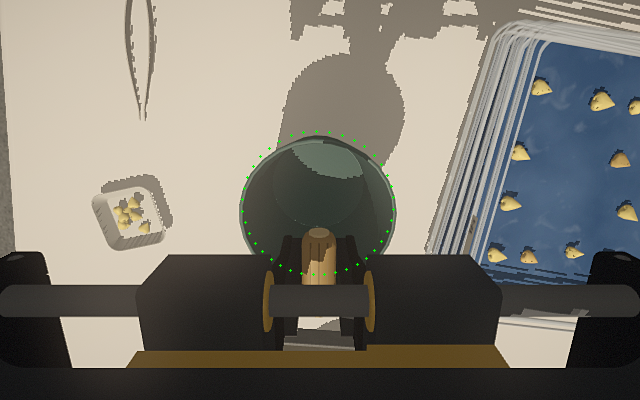

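The stalk is held between the fingers over the pot. The pot's rim sits about 5 mm further along −y than I assumed. Lowering and releasing.

Emit:
drive_tool(deltas=[[[-5,0,20,0,0,0],[0,0,30,0,0,0],[0,0,30,0,0,0],[0,0,20,0,0,0],[0,0,0,0,0,0],[0,0,0,0,0,0]]])

```text
time: 6.92
position: [0.5792, -0.3854, 0.1011]
tool_rot: [0.637, 0.771, 0.0, -0.002]
ft_force: [0.2, 0.6, 0.4]
grip_width: 0.0168
grip_force: 15.0
```

Emit:
drive_tool(deltas=[[[0,0,0,0,0,0],[0,0,0,0,0,0],[0,0,0,0,0,0],[0,0,-20,0,0,0],[0,0,-40,0,0,0],[0,0,-40,0,0,0]]], gripper=45)

```text
time: 7.42
position: [0.5787, -0.387, 0.2026]
tool_rot: [0.638, 0.77, 0.0, -0.001]
ft_force: [-0.9, 0.0, 0.1]
grip_width: 0.0386
grip_force: 0.0
```

```bash
python3 - <<'E'
from h import *
o=sensors.get_obs();m=R.from_quat(o["tool_rot"]).as_matrix();print(o["position"],o["grip_width"],np.degrees(np.arctan2(m[1,1],m[0,1])))
print(togo((.5755,.084,.0815)))
c=eyes.camera("wrist");cv2.imwrite("pics/p2.png",c["img"][:,:,::-1])
a=c["img"][140:260,240:400].reshape(-1,3).astype(int); print("brown px",((a[:,0]>a[:,2]+30)&(a[:,0]>70)).sum())
E
```

```text
[ 0.57872272 -0.38698532  0.20255423] 0.03859692250174139 10.705278427940664
[463.09732417  84.52643718 122.01571549]
brown px 1111
```

Emit:
drive_tool(deltas=[[[38.6,7,0,0,0,0],[38.6,7,0,0,0,0],[38.6,7,0,0,0,0],[38.6,7,0,0,0,0],[38.6,7,0,0,0,0],[38.6,7,0,0,0,0],[38.6,7,0,0,0,0],[38.6,7,0,0,0,0]]], gripper=62)

```text
time: 8.13
position: [0.5774, -0.0722, 0.2035]
tool_rot: [0.638, 0.77, 0.001, 0.001]
ft_force: [0.5, 0.9, 0.4]
grip_width: 0.0538
grip_force: 0.0
```

Emit:
drive_tool(deltas=[[[38.6,7,0,0,0,0],[38.6,7,0,0,0,0],[38.6,7,0,0,0,0],[38.6,7,0,0,0,0],[0,0,20,0,0,0.092],[0,0,20,0,0,0.092],[0,0,20,0,0,0.092],[0,0,0,0,0,0]]])

```text
time: 8.8
position: [0.574, 0.0837, 0.1399]
tool_rot: [0.738, 0.675, -0.002, -0.002]
ft_force: [-0.3, 0.5, -1.1]
grip_width: 0.0541
grip_force: 0.0
```

```bash
python3 - <<'E'
from h import *
o=sensors.get_obs();m=R.from_quat(o["tool_rot"]).as_matrix();print(o["position"],o["grip_width"],np.degrees(np.arctan2(m[1,1],m[0,1])))
print(togo((.5755,.084,.0815)))
E
```

```text
[0.57396174 0.08366602 0.13990615] 0.054052883588987286 -5.131957561117766
[ 0.48677519  1.78058428 58.39819367]
```

View pics/p2.png

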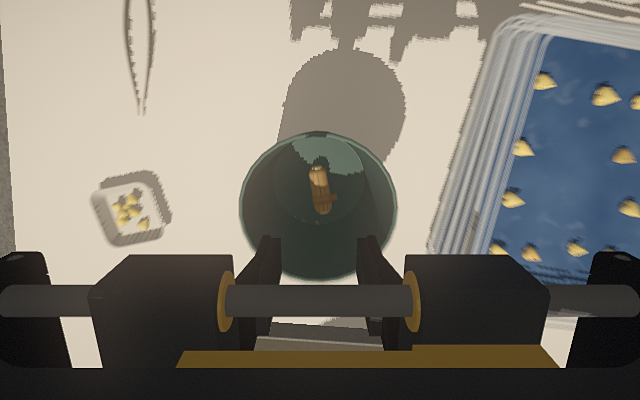

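The stalk is in the pot, seen at (320,190). Next, the clod.

Emit:
drive_tool(deltas=[[[0,1.5,20,0,0,0],[0,0,20,0,0,0],[0,0,10,0,0,0],[0,0,8,0,0,0],[0,0,0,0,0,0],[0,0,0,0,0,0]]])

```text
time: 9.3
position: [0.5779, 0.0828, 0.0847]
tool_rot: [0.738, 0.675, 0.0, 0.0]
ft_force: [-0.2, 0.8, 0.8]
grip_width: 0.0538
grip_force: 0.0
```

Emit:
drive_tool(deltas=[[[0,0,0,0,0,0],[0,0,0,0,0,0],[0,0,0,0,0,0],[0,0,0,0,0,0],[0,0,0,0,0,0],[0,0,0,0,0,0]]], gripper=0, squeeze=20)

```text
time: 9.8
position: [0.5775, 0.083, 0.0844]
tool_rot: [0.738, 0.675, 0.0, 0.0]
ft_force: [-0.5, 0.6, 1.9]
grip_width: 0.0256
grip_force: 20.0
```

Emit:
drive_tool(deltas=[[[0,0,-10,0,0,0],[0,0,-20,0,0,0],[0,0,-40,0,0,0],[0,0,-40,0,0,0],[0,0,-10,0,0,0],[0,0,0,0,0,0]]])

```text
time: 10.3
position: [0.5801, 0.083, 0.2087]
tool_rot: [0.738, 0.675, 0.003, 0.003]
ft_force: [0.5, 0.3, -0.7]
grip_width: 0.0255
grip_force: 20.0
```

```bash
python3 - <<'E'
from h import *
print(togo((.579,-.386,.100)))
E
```

```text
[-467.26055251   39.44224476  108.86142276]
```

Clod held at 25.5 mm. Carrying it to the pot.

Emit:
drive_tool(deltas=[[[-39,3.4,0,0,0,0],[-39,3.4,0,0,0,0],[-39,3.4,0,0,0,0],[-39,3.4,0,0,0,0],[-39,3.4,0,0,0,0],[-39,3.4,0,0,0,0],[-39,3.4,0,0,0,0],[-39,3.4,0,0,0,0]]])

```text
time: 10.97
position: [0.5753, -0.2315, 0.202]
tool_rot: [0.738, 0.675, -0.001, -0.002]
ft_force: [0.2, -0.8, -0.4]
grip_width: 0.0255
grip_force: 20.0
```

Emit:
drive_tool(deltas=[[[-39,3.4,0,0,0,0],[-39,3.4,0,0,0,0],[-39,3.4,0,0,0,0],[-39,3.4,0,0,0,0],[0,0,0,0,0,0],[0,0,0,0,0,0]]])

```text
time: 11.47
position: [0.5749, -0.3888, 0.2014]
tool_rot: [0.739, 0.674, -0.0, -0.002]
ft_force: [0.3, 0.9, -0.2]
grip_width: 0.0257
grip_force: 20.0
```

```bash
python3 - <<'E'
from h import *
print(sensors.get_obs()["grip_width"],togo((.579,-.386,.105)))
E
```

```text
0.02570620403938894 [ 2.91225473  4.10402136 96.42101414]
```

Emit:
drive_tool(deltas=[[[2,4,20,0,0,0],[0,0,30,0,0,0],[0,0,30,0,0,0],[0,0,15,0,0,0],[0,0,0,0,0,0],[0,0,0,0,0,0]]])

```text
time: 11.97
position: [0.5798, -0.3827, 0.1072]
tool_rot: [0.737, 0.675, -0.0, -0.003]
ft_force: [0.8, -0.9, -0.1]
grip_width: 0.0253
grip_force: 20.0
```

Emit:
drive_tool(deltas=[[[0,0,0,0,0,0],[0,0,0,0,0,0],[0,0,0,0,0,0],[0,0,-20,0,0,0],[0,0,-40,0,0,0],[0,0,-40,0,0,0]]], gripper=48)

```text
time: 12.47
position: [0.5798, -0.3845, 0.2094]
tool_rot: [0.738, 0.675, -0.0, -0.002]
ft_force: [1.7, -0.6, -0.2]
grip_width: 0.0416
grip_force: 0.0
```

```bash
python3 - <<'E'
from h import *
o=sensors.get_obs();m=R.from_quat(o["tool_rot"]).as_matrix();print(o["position"],o["grip_width"],o["q"])
print(togo((.5697,.1866,.2)))
c=eyes.camera("wrist");cv2.imwrite("pics/p3.png",c["img"][100:300,200:440,::-1])
E
```

```text
[ 0.57980499 -0.38448594  0.20943556] 0.04155334390530065 [-7.45800596e-01  6.62092882e-01  1.26959849e+00  3.90013109e-05
  1.21297601e+00 -6.56701848e-01]
[567.90148857 -60.86419562  10.66491523]
```

View pics/p3.png

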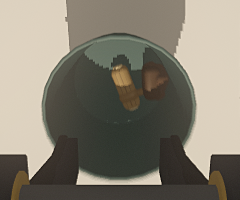

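Both pieces are in the pot: the stalk at (125,88) and the clod at (155,83) in the crop. Next I'll go to the handle.

Emit:
drive_tool(deltas=[[[40.6,-4.35,0,0,0,0],[40.6,-4.35,0,0,0,0],[40.6,-4.35,0,0,0,0],[40.6,-4.35,0,0,0,0],[40.6,-4.35,0,0,0,0],[40.6,-4.35,0,0,0,0],[40.6,-4.35,0,0,0,0],[40.6,-4.35,0,0,0,0]]])

```text
time: 13.18
position: [0.575, -0.0569, 0.2105]
tool_rot: [0.738, 0.675, 0.001, 0.001]
ft_force: [-0.4, 0.2, 0.1]
grip_width: 0.042
grip_force: 0.0
```

Emit:
drive_tool(deltas=[[[40.6,-4.35,0,0,0,0],[40.6,-4.35,0,0,0,0],[40.6,-4.35,0,0,0,0],[40.6,-4.35,0,0,0,0],[40.6,-4.35,0,0,0,0],[40.6,-4.35,0,0,0,0],[0,0,0,0,0,-0.1208],[0,0,0,0,0,-0.1208]]])

```text
time: 13.85
position: [0.5704, 0.1896, 0.2103]
tool_rot: [0.647, 0.762, 0.001, 0.001]
ft_force: [-0.5, 0.4, 0.6]
grip_width: 0.0418
grip_force: 0.0
```

Emit:
drive_tool(deltas=[[[0,0,0,0,0,-0.1208],[0,0,0,0,0,-0.1208],[0,0,0,0,0,-0.1208],[0,0,0,0,0,-0.1208],[0,0,0,0,0,-0.1208],[0,0,0,0,0,-0.1208],[0,0,0,0,0,-0.1208],[0,0,0,0,0,-0.1208]]])

```text
time: 14.52
position: [0.571, 0.1865, 0.2104]
tool_rot: [0.221, 0.975, 0.0, 0.001]
ft_force: [0.1, 0.1, -0.2]
grip_width: 0.0418
grip_force: 0.0
```

Emit:
drive_tool(deltas=[[[0,0,0,0,0,-0.1208],[0,0,0,0,0,-0.1208],[0,0,0,0,0,-0.1208],[0,0,0,0,0,0],[0,0,0,0,0,0],[0,0,0,0,0,0]]])

```text
time: 15.02
position: [0.5707, 0.1864, 0.2097]
tool_rot: [0.046, 0.999, 0.0, 0.001]
ft_force: [0.4, -0.1, 0.1]
grip_width: 0.042
grip_force: 0.0
```

```bash
python3 - <<'E'
from h import *
o=sensors.get_obs();m=R.from_quat(o["tool_rot"]).as_matrix();print(o["position"],o["q"],np.degrees(np.arctan2(m[1,1],m[0,1])))
print(togo((.5697,.1866,.08)))
E
```

```text
[0.57068624 0.18643998 0.20969898] [ 1.29781987e-01  5.34723405e-01  1.53274664e+00  6.02044881e-05
  1.07283085e+00 -1.34905370e+00] 84.7294095570101
[1.15869239e+00 2.52039602e-02 1.29697650e+02]
```

Emit:
drive_tool(deltas=[[[1,0,35,0,0,0],[0,0,35,0,0,0],[0,0,30,0,0,0],[0,0,20,0,0,0],[0,0,9.5,0,0,0],[0,0,0,0,0,0],[0,0,0,0,0,0]]])

```text
time: 15.6
position: [0.57, 0.1865, 0.0799]
tool_rot: [0.045, 0.999, 0.0, 0.0]
ft_force: [-0.3, 0.4, -0.3]
grip_width: 0.0422
grip_force: 0.0
```

```bash
python3 - <<'E'
from h import *
o=sensors.get_obs();print(o["position"],o["ft_force"])
c=eyes.camera("wrist");im=c["img"][:,:,::-1];cv2.imwrite("pics/g1.png",cv2.resize(im[:300,160:560],(800,600),interpolation=cv2.INTER_CUBIC))
cv2.imwrite("pics/g1raw.png",im); np.savez("g1.npz",T=pose(c,o))
E
```

```text
[0.56995554 0.18654568 0.07986048] [-0.34484471  0.41511239 -0.28396072]
```

Emit:
drive_tool(deltas=[[[0,0,0,0,0,0],[0,0,0,0,0,0],[0,0,0,0,0,0],[0,0,0,0,0,0],[0,0,0,0,0,0],[0,0,0,0,0,0]]], gripper=0, squeeze=4)

```text
time: 16.15
position: [0.5696, 0.1858, 0.08]
tool_rot: [0.044, 0.999, -0.001, 0.0]
ft_force: [-1.1, -4.3, 2.9]
grip_width: 0.0121
grip_force: 4.0
```

Emit:
drive_tool(deltas=[[[0,0,0,0,0,0],[0,0,0,0,0,0],[0,0,0,0,0,0]]], squeeze=40)

```text
time: 16.4
position: [0.5696, 0.1857, 0.08]
tool_rot: [0.045, 0.999, -0.001, 0.0]
ft_force: [-1.3, -4.6, 5.1]
grip_width: 0.0119
grip_force: 40.0
```

```bash
python3 - <<'E'
from h import *
o=sensors.get_obs();print(o["position"],o["ft_force"])
y=np.array([.0878,.9961]); print("s0",o["position"][:2]@y)
c=eyes.camera("wrist");im=c["img"][:,:,::-1];cv2.imwrite("pics/g2raw.png",im)
T=pose(c,o)
for n,p in dict(pointer=(.504,.1924,.054),mark=(.5065,.2203,.051)).items(): print(n,proj(c,T,p))
a=im.astype(int); m=(a[...,2]>110)&(a[...,1]<60)&(a[...,0]<60)
k,l,s,ce=cv2.connectedComponentsWithStats(m.astype(np.uint8))
print([(s[i],ce[i].round(1), ray(c,T,*ce[i],.051).round(4)) for i in range(1,k) if s[i,4]>8])
E
```

```text
[0.56961997 0.18569436 0.07999823] [-1.30355419 -4.64554876  5.11253109]
s0 0.23498278331788314
pointer (np.float64(317.80962359374195), np.float64(118.8635816053367))
mark (np.float64(376.75961240896504), np.float64(118.32372797972462))
[(array([374, 120,   1,  14,  14], dtype=int32), array([374. , 126.5]), array([0.5102, 0.2188, 0.051 ])), (array([ 73, 126,  23,  22, 162], dtype=int32), array([ 81.9, 138. ]), array([0.5031, 0.0781, 0.051 ])), (array([ 97, 235,  13,  22, 143], dtype=int32), array([102.9, 245.8]), array([0.5598, 0.0729, 0.051 ])), (array([  0, 243,  14,  12,  86], dtype=int32), array([  5.4, 248.9]), array([0.5569, 0.0208, 0.051 ])), (array([115, 335,  14,  16,  49], dtype=int32), array([120. , 341.1]), array([0.6201, 0.0665, 0.051 ]))]
```

Emit:
drive_tool(deltas=[[[0,2,0,0,0,0],[0,5,0,0,0,0],[0,6,0,0,0,0],[0,6,0,0,0,0],[0,5,0,0,0,0],[0,4,0,0,0,0],[0,0,0,0,0,0],[0,0,0,0,0,0]]])

```text
time: 17.12
position: [0.572, 0.2124, 0.08]
tool_rot: [0.044, 0.999, -0.002, -0.0]
ft_force: [-1.3, -9.7, 6.7]
grip_width: 0.0116
grip_force: 40.0
```

```bash
cat > m.py <<'E'
from h import *
o=sensors.get_obs();print(o["position"],o["ft_force"],o["grip_width"])
y=np.array([.0878,.9961]); print("s",o["position"][:2]@y-.2350)
c=eyes.camera("wrist");im=c["img"][:,:,::-1]
cv2.imwrite("pics/g3raw.png",im); cv2.imwrite("pics/g3.png",np.vstack([cv2.resize(im[70:170,270:430],(800,500),interpolation=cv2.INTER_CUBIC)]))
E
python3 m.py
```

```text
[0.57198743 0.21244537 0.07998463] [-1.25993222 -9.73105755  6.68651541] 0.011562485296808103
s 0.02683733241044045
```

View pics/g3.png

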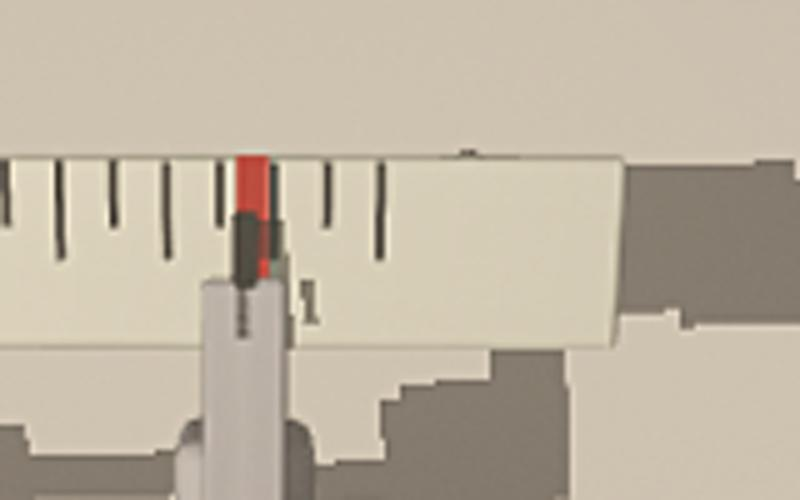

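The pointer is on the line, but its tip at x≈246 is about 0.7 mm short of the line's middle at x≈253. I'll add 1 mm.

Emit:
drive_tool(deltas=[[[0,1,0,0,0,0],[0,0,0,0,0,0],[0,0,0,0,0,0],[0,0,0,0,0,0],[0,0,0,0,0,0],[0,0,0,0,0,0],[0,0,0,0,0,0],[0,0,0,0,0,0]]])

```text
time: 17.83
position: [0.5721, 0.213, 0.08]
tool_rot: [0.044, 0.999, -0.002, -0.0]
ft_force: [-1.6, -9.8, 6.0]
grip_width: 0.0116
grip_force: 40.0
```

```bash
python3 m.py; python3 - <<'E'
from h import *
im=cv2.imread("pics/g3raw.png").astype(int)
for r in (104,106,114,116,118): print(r,[tuple(im[r,x]) [::-1] for x in range(314,328)])
# bean redness: holes in the wrist view and in the top view
c=eyes.camera("top");T=pose(c);a=c["img"].astype(int)
red=(a[...,0]>70)&(a[...,1]<45)&(a[...,2]<45)
p0=np.array([.55525,.02326]);Rz=R.from_euler('z',-.088).as_matrix()[:2,:2]
for sx in(-.056,0,.056):
  for sy in(-.056,0,.056):
    u,v=proj(c,T,[*(p0+Rz@[sx,sy]),.05]);u,v=int(round(u)),int(round(v))
    w=a[v-4:v+5,u-4:u+5].reshape(-1,3);print((u,v),red[v-4:v+5,u-4:u+5].sum(),w.mean(0).round(),end=" | ")
w=c["img"][155:255,215:360,::-1];cv2.imwrite("pics/tf.png",w)
E
```

```text
[0.57206384 0.21302163 0.07999124] [-1.555811  -9.8118319  5.9687602] 0.011637547780369663
s 0.0274180532364367
104 [(np.int64(235), np.int64(230), np.int64(206)), (np.int64(223), np.int64(229), np.int64(205)), (np.int64(183), np.int64(54), np.int64(43)), (np.int64(187), np.int64(72), np.int64(61)), (np.int64(187), np.int64(75), np.int64(62)), (np.int64(187), np.int64(77), np.int64(63)), (np.int64(188), np.int64(74), np.int64(61)), (np.int64(191), np.int64(76), np.int64(61)), (np.int64(172), np.int64(110), np.int64(94)), (np.int64(67), np.int64(71), np.int64(63)), (np.int64(161), np.int64(154), np.int64(136)), (np.int64(229), np.int64(220), np.int64(196)), (np.int64(219), np.int64(210), np.int64(188)), (np.int64(217), np.int64(208), np.int64(185))]
106 [(np.int64(235), np.int64(230), np.int64(205)), (np.int64(223), np.int64(228), np.int64(204)), (np.int64(183), np.int64(53), np.int64(43)), (np.int64(187), np.int64(73), np.int64(60)), (np.int64(188), np.int64(77), np.int64(64)), (np.int64(186), np.int64(76), np.int64(62)), (np.int64(188), np.int64(75), np.int64(62)), (np.int64(191), n
[... 1781 characters left out ...]
83), np.int64(78), np.int64(68)), (np.int64(83), np.int64(76), np.int64(67)), (np.int64(84), np.int64(77), np.int64(67)), (np.int64(98), np.int64(73), np.int64(61)), (np.int64(118), np.int64(82), np.int64(71)), (np.int64(73), np.int64(70), np.int64(61)), (np.int64(99), np.int64(93), np.int64(81)), (np.int64(149), np.int64(141), np.int64(123)), (np.int64(228), np.int64(220), np.int64(196)), (np.int64(217), np.int64(209), np.int64(186))]
(330, 224) 0 [40. 41. 52.] | (307, 223) 0 [39. 40. 50.] | (285, 222) 0 [40. 40. 50.] | (331, 202) 0 [42. 38. 46.] | (309, 201) 0 [43. 39. 47.] | (287, 200) 0 [39. 41. 51.] | (332, 180) 0 [43. 41. 48.] | (310, 179) 0 [43. 41. 50.] | (288, 178) 0 [42. 42. 50.] |
```

```bash
python3 - <<'E'
import cv2,numpy as np
a=cv2.imread("pics/top0.png")[155:255,215:360].astype(int); b=cv2.imread("pics/tf.png").astype(int)
for u,v in [(330,224),(307,223),(285,222),(331,202),(309,201),(287,200),(332,180),(310,179),(288,178)]:
    s=np.s_[v-160:v-149,u-220:u-209]
    print((u,v),[( (x[s][...,2]-x[s][...,0]).max(), x[s][...,2].max(), ((x[s][...,2]-x[s][...,1])>15).sum(), ((x[s][...,0]-x[s][...,2])>15).sum()) for x in(a,b)])
w=cv2.imread("pics/g3raw.png").astype(int)
m=((w[...,2]-w[...,1]>50)&(w[...,2]<170)).astype(np.uint8)
k,l,s,c=cv2.connectedComponentsWithStats(m); print([(c[i].round(),s[i,4]) for i in range(1,k) if s[i,4]>6])
E
```

```text
(330, 224) [(np.int64(68), np.int64(150), np.int64(26), np.int64(0)), (np.int64(35), np.int64(100), np.int64(10), np.int64(37))]
(307, 223) [(np.int64(72), np.int64(168), np.int64(26), np.int64(0)), (np.int64(35), np.int64(99), np.int64(11), np.int64(35))]
(285, 222) [(np.int64(61), np.int64(157), np.int64(23), np.int64(0)), (np.int64(32), np.int64(97), np.int64(11), np.int64(33))]
(331, 202) [(np.int64(65), np.int64(147), np.int64(59), np.int64(0)), (np.int64(38), np.int64(98), np.int64(16), np.int64(23))]
(309, 201) [(np.int64(68), np.int64(162), np.int64(24), np.int64(0)), (np.int64(38), np.int64(97), np.int64(20), np.int64(23))]
(287, 200) [(np.int64(64), np.int64(122), np.int64(47), np.int64(0)), (np.int64(28), np.int64(97), np.int64(6), np.int64(35))]
(332, 180) [(np.int64(63), np.int64(153), np.int64(24), np.int64(0)), (np.int64(37), np.int64(97), np.int64(13), np.int64(24))]
(310, 179) [(np.int64(69), np.int64(137), np.int64(25), np.int64(0)), (np.int64(38), np.int64(96), np.int64(13), np.int64(28))]
(288, 178) [(np.int64(62), np.int64(164), np.int64(25), np.int64(0)), (np.int64(34), np.int64(95), np.int64(10), np.int64(30))]
[(array([316., 118.]), np.int32(12))]
```

In all nine holes the beans now show small and dark against the blue blotter, so they have fallen. The pointer is centred on the line. Handing in.

```bash
python3 -c "
from rig import ticket;print(ticket.hand_in())"
```

```text
the job is handed in; nothing more can be done
None
```

I handed the job in at about 18 s: the stalk and the clod are in the pot, the camera pictures show that all nine beans have fallen into the tray, and the arm is still holding the shutter with the pointer on the red line; I viewed 11 pictures, one over the limit of 10.

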